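# Hook the drained vial basket off its draining stand

### The arm

A 6-joint arm with a two-finger parallel gripper is mounted at the origin on the work surface. World frame = base frame: x ahead of the robot, y to its left, z up, the work surface at z = 0. Lengths are in mm, angles in rad, forces in N, time in s.
With the tool pointing down it reaches from about 350 to 875 mm from the base axis. Payload 4.2 kg.
Tool frame: the origin (TCP) lies midway between the tips of the shut fingers; the grasp point (between the pads) lies 19 mm behind it (arm.tcp_to_grasp is the distance from the TCP to the grasp point, in mm); z points along the fingers, y is the line along which they close (so a half turn about z gives the same grasp; the last joint's range is limited). The gripper opens to 85 mm and grips with 20 to 120 N. Pads are 22 mm wide; open, the fingers measure 114 mm over their backs; the gripper's body (76 mm by 85 mm) begins 54 mm behind the grasp point. The pads swing forward as they close: fully open they stand 13 mm farther back than shut.
Start: joints at [-0.916, 0.385, 0.008, 0, -1.194, -0.259], TCP at [240.98, -576.652, 231.312] pointing down, gripper open.
Joint ranges: [-3.14, 3.14], [-1.21, 2.06], [-1.07, 1.41], [-3.16, 2.05], [-2.99, -0.16], [-3.1, 3.1]. Speed limits (rad/s): [2.79, 2.79, 3.14, 3.14, 3.14, 3.14].

### API

Orientations are given as a unit quaternion [x, y, z, w].
In Python, from bench import arm gives the robot as it stands.
- The arm moves only by the tool arm_command, never from a script. Its argument "rows" is a list of rows, each a list of 2 entries, a list of its own where there are three numbers: the shift along the tool's x, y, z as a fraction of full scale, then the turn, a rotation vector about the tool's x, y, z as a fraction of full scale. In form: [[[x, y, z], [wx, wy, wz]], ...]. A call has 1 to 5 rows; each row is the pose to reach, as a shift and turn from the pose commanded when the call began, along the tool's axes at that moment, turning the shorter way round; what a row does not reach only later rows make up. Full scale, the value 1, is 0.25 m for a shift and 180 degrees for a turn. A row lasts 1/10 s, in which the tool goes at most 50 mm and 8.59 degrees, less where a joint would pass 70% of its speed; a pose out of reach is approached as far as the arm can. A call with a number of a shift or a turn outside -1 to 1 is refused whole. A call with a gripper value outside its range is refused whole. "grip" is the opening, from 0 (shut) to 1 (fully open), set as the call begins (left out, the last holds). The fingers move at their own pace and stop on an object; the grip force is fixed at half the most. Time passes only in rows, so rows that repeat a pose let the fingers close. It gives the time, the measured TCP pose, the force, the opening and the grip force at its end, in the units of the state.
- arm.read_state(): the state, without advancing time (a new reading comes with each control period).
- arm.get_image(name): name is "side" or "top" or "wrist"; returns (picture, depth): 384x512x3 uint8, blue, green, red; 384x512 float32, mm along the optical axis (not along the pixel's ray), 0 where there is no reading.
- arm.camera_info(name): a dict with "fx", "fy", "cx", "cy" (pixels), "k1" (the pictures are not rectified: a ray, as slopes to the right and down, at radius r is drawn at 1 + k1 r^2 times it, then the intrinsics apply), "extrinsics" (4x4, takes a point from camera to world coordinates). Camera axes: x right, y down, z forward; pixel columns grow to the right and rows downward; lengths in mm; the calibration is good to about 2 mm. A picture is of the moment at which its call begins: read the wrist's pose just before it. camera_info takes no time and is no camera call; for the wrist camera it gives the pose at the moment of the call.
- arm.job_done(): hands the job in; it is judged then, once.
Trained networks look in the newest picture that a camera, given by its name, has taken for a name from the list of things; names that differ only in an ending like _2 or _b are one class to them, and where a whole thing is asked for, a point or a joint stands for the part that bears it (a point fixed in the world has none). Each returns a list of dicts, best first, with "score" (0 to 1); they miss things now and then, are a little off and sometimes report something else, mostly with a low value. They report only what shows in the picture. A call takes as long as a camera call. They do not tell look-alikes from the thing itself.
- arm.spot_in(camera, query): "position" ([column, row] in pixels, amid what is visible of it).
The state is a dict: "clock": time; "joints": joint angles; "joint_vel": joint speeds; "joint_efforts": joint torques, N m; "position": TCP position; "ee_rot": TCP orientation; "contact_force": force on the tool from outside, world axes, zero at the start; "wrist_torque": the same for the moment, N m; "gripper_width": finger opening in mm; "grasp_force": force on a finger pad.
Only numpy, scipy, OpenCV 4.12 (cv2) and the standard library are available. Lean on these libraries where they do the work, as an engineer would, in place of code of your own. Each camera call takes 0.05 s, during which the arm holds its last target. There are 200 camera calls.

### The job

The basket of vials hanging on the draining stand has drained: take the orange-handled lifting hook from its fork rest, catch the basket's wire bail with it, lift the basket off the stand's two prongs, and set it down gently, upright, in the middle of the height-adjustable stage's platform. Do not touch the basket with the gripper itself and leave the bottle, flask and dish alone. Unhook, and finally hang the lifting hook back on its rest as it was and let go.

Things in the scene. Friction and masses are not known exactly. Their poses are not given: they have to be found in the camera images.
- hook: Loose lifting hook, 90 g, hanging upright in the fork rest. Origin: centre of the underside of its round orange flange (36 mm diameter, 4 mm thick); z up, x towards the hook's open side. Above it a square orange handle 16 x 16 mm, from 4 to 62 mm above the origin. Below it a bent 6 mm steel rod: on the axis for 30 mm, then set back to x = -14 mm (45 to 82 mm below the origin), then a J.
- saddle (a point): Inside bottom of the lifting hook's J, on the handle's axis, 91 mm below the hook's origin: a hooked wire rests here. The J lies in the hook's x-z plane.
- hook_tip (a point): Top of the J's round tip, 14 mm ahead (hook's +x) of the axis, 15 mm above the saddle; the mouth is open upwards and to +x above it.
- rest: Fixed fork rest. Origin: base underside below the seat, z up; the resting hook's axes are parallel to it. Two level aluminium prongs along x, 15 mm apart (the rod passes between), open towards -x; post at x = 48 to 62 mm. Lips 6 mm high at x = -27..-32 and +27..+32 mm keep the flange in: lift 8 mm or more, then draw out along -x 50 mm before raising (the J cannot pass up). Hang back the same way.
- rest_seat (a point): Where the hook's origin sits when it hangs in the rest: level with the prongs' top, 125 mm above the rest's origin; axes as the rest.
- stand: Fixed steel draining stand. Origin: base underside below the hanging bail, z up. Two 8 mm round prongs at y = +-20 mm point to -x; the level bail wire lies in their trough at x = 0, its centre 171 mm above the origin. Upturned tips at x = -17 mm end 12 mm above that. Crossbar at x = 52 mm, post at 82 mm. To free the basket lift 25 mm or more, then draw it along -x 70 mm or more.
- basket: Loose white dip basket 56 (x) x 76 (y) x 40 mm high with six fixed purple-capped vials, 105 to 200 g, hung with axes parallel to the stand's. Origin: centre of its underside, z up. Rigid wire bail, 5 mm thick, in plane x = 0: uprights at y = +-36 mm, level top at 100 mm height, a raised peak in the middle. 60 mm free between rim and bail. Swings when hung.
- bail_peak (a point): Wire centre at the bail's peak, y = 0, 107 mm above the basket's origin: caught from below here, between the stand's prongs, the basket hangs level.
- stage: Fixed height-adjustable stage: black base 100 x 100 x 40 mm, rigid aluminium platform 120 x 120 mm centred over it. Origin: centre of the base's underside, z up. The platform's top has been left somewhere between 51 and 91 mm above the origin (not measured: feel or look for it); it does not yield to light loads.
- flask: Stoppered conical glass flask, 74 mm diameter, 122 mm high, loose bystander. Origin: centre of underside, on the white tray's floor (4 mm above the bench; rest, stand and stage stand on it too; tray rim 20 mm high).
- bottle: White bottle, 60 mm diameter, 190 mm high, loose bystander. Origin: centre of underside.
- dish: Clear closed petri dish, 60 mm diameter, 14 mm high, loose bystander. Origin: centre of underside.
There are look-alikes about, which are no part of the job. What is meant by the hook is not white, and is the larger of those in its own colour. Leave any red look-alike of the basket alone.

How it is judged (in metres and radians):
On the way, in this order (a step that is already met when the one before it is completed fails the run):
1. the lifting hook is taken from its rest (distance between hook and rest_seat above 0.05 m and contact force between the fingers and hook above 1 N), for 0.1 s.
2. the basket hangs from the lifting hook, clear of the stand (contact force between hook and basket above 0.4 N and contact force between basket and stand below 0.02 N and distance between basket and stand above 0.09 m and distance of basket from where it was at the start of the episode above 0.05 m), for 0.3 s.
3. the basket stands upright on the middle of the platform (within 25 mm), unhooked (horizontal distance between basket and stage below 0.025 m and angle between basket's own z axis and vertical below 0.1 rad and contact force between basket and stage above 0.4 N and contact force between hook and basket below 0.05 N), for 0.3 s.
At the end, for the whole second after the job is handed in: The basket stands at rest and upright (within 0.1 rad) on the platform, its centre within 25 mm of the platform's, free of the lifting hook; the lifting hook hangs still and upright in its fork rest (within 12 mm and 0.12 rad, turned no more than 0.6 rad), released (all of step 3 and linear speed of basket below 0.02 m/s and distance between hook and rest_seat below 0.012 m and angle between hook's own z axis and vertical below 0.12 rad and angle between the x axis of hook and the x axis of rest, either way round below 0.6 rad and contact force between hook and rest above 0.2 N and linear speed of hook below 0.03 m/s); the robot touches nothing.
It fails at once if the gripper or arm touches the basket (contact force between any of the fingers, the arm and basket above 0.3 N).
It fails at once if the basket is banged down on the stage (over 15 N) (contact force between basket and stage above 15 N).
It fails at once if the stoppered flask is shoved (over 40 mm) or tipped over (distance of flask from where it was at the start of the episode above 0.04 m or angle between flask's own z axis and vertical above 0.5 rad).
It fails at once if the white bottle is shoved (over 40 mm) or tipped over (distance of bottle from where it was at the start of the episode above 0.04 m or angle between bottle's own z axis and vertical above 0.5 rad).
It fails at once if the petri dish is shoved (over 40 mm) or tipped over (distance of dish from where it was at the start of the episode above 0.04 m or angle between dish's own z axis and vertical above 0.5 rad).
It also fails if it takes over 72 s, if anything falls off the work surface, if the arm or the gripper's body presses on something with over 40 N, if the wrist force passes 120 N, or if a joint passes its speed limit or range.

## Working session

There is one attempt and no reset: what is moved stays moved. The work goes in short steps, Python scripts to look and compute and a tool call to move; the robot and the scene stay as the last step left them, time stands still between calls to the robot, and variables do not carry over. Pictures are saved under pics/ and viewed, at most 10 in all, crops included, and the job is handed in when it is done.

Besides the shell and the picture viewer there is one more tool, called after "Call:" as name(argument=value, ...) on one line, values as JSON. arm_command: Moves the arm, as the interface text tells. Shift numbers are shares of 0.25 m and turn numbers shares of 180 degrees, none past 1 either way. Its arguments: {"type":"object","properties":{"rows":{"type":"array","items":{"type":"array"}},"grip":{"type":"number"}},"required":["rows"]}

```bash
ls; mkdir -p pics
cat > h.py <<'E'
import numpy as np, cv2
from bench import arm
def grab(n):
    info=arm.camera_info(n); p,d=arm.get_image(n); return p,d,info
def world(info,d,u,v,z=None):
    """pixels u,v -> world; depth d (array) or explicit z depth"""
    u=np.asarray(u,float);v=np.asarray(v,float)
    K=np.array([[info['fx'],0,info['cx']],[0,info['fy'],info['cy']],[0,0,1]])
    x=cv2.undistortPoints(np.stack([u.ravel(),v.ravel()],1).reshape(-1,1,2),K,np.array([info['k1'],0,0,0,0.]))[:,0]
    zz=d[v.astype(int).ravel(),u.astype(int).ravel()] if z is None else np.full(len(x),z)
    P=np.c_[x*zz[:,None],zz]; T=np.array(info['extrinsics'])
    return P@T[:3,:3].T+T[:3,3]
def cloud(n):
    p,d,i=grab(n); v,u=np.nonzero(d>0); return p,d,i,u,v,world(i,d,u,v)
E
python3 - <<'E'
from h import *
for n in ['side','top']:
    p,d,i=grab(n); cv2.imwrite(f'pics/{n}0.png',p); np.savez(f'{n}0.npz',p=p,d=d)
    print(n,i)
    for q in ['hook','basket','stage','rest','stand','flask','bottle','dish','bail_peak','saddle']:
        for r in arm.spot_in(n,q):
            u,v=r['position']; 
            print(q,round(r['score'],2),np.round([u,v]),np.round(world(i,d,[u],[v])[0]))
print(arm.read_state())
E
```

```text
pics
side {'fx': 356.75960717201144, 'fy': 356.75960717201144, 'cx': 251.48614743367145, 'cy': 191.88267754862903, 'k1': -0.06226065837676705, 'extrinsics': array([[ 7.00886980e-01, -4.07699510e-01,  5.85267931e-01,
        -7.28333106e+01],
       [-7.13257452e-01, -3.95308960e-01,  5.78787209e-01,
        -6.45492223e+02],
       [-4.60960434e-03, -8.23111132e-01, -5.67861617e-01,
         6.70932119e+02],
       [ 0.00000000e+00,  0.00000000e+00,  0.00000000e+00,
         1.00000000e+00]])}
hook 0.81 [276. 325.] [ 282. -364.   21.]
hook 0.74 [321. 236.] [ 451. -342.  149.]
hook 0.52 [374. 321.] [ 436. -507.   17.]
basket 0.73 [248. 168.] [588.  22. 112.]
basket 0.59 [110. 208.] [160.  45. 179.]
stage 0.81 [174. 168.] [459. 236.  77.]
rest 0.7 [324. 272.] [ 486. -343.   10.]
rest 0.24 [225. 219.] [445. -25.  21.]
stand 0.94 [257. 186.] [650.  43.   7.]
stand 0.74 [323. 232.] [ 451. -345.  161.]
flask 0.57 [238. 149.] [609.  87. 146.]
bottle 0.63 [360. 190.] [ 728. -283.  107.]
bottle 0.42 [257. 185.] [650.  45.  10.]
dish 0.57 [225. 219.] [448. -22.  19.]
dish 0.42 [359. 190.] [ 72
[... 1412 characters left out ...]
': array([-9.16422744e-01,  3.84700668e-01,  7.89518106e-03, -2.22142432e-05,
       -1.19400208e+00, -2.58586304e-01]), 'joint_vel': array([-0.00098244,  0.00032088,  0.0002803 ,  0.00066165, -0.00029724,
       -0.00089209]), 'joint_efforts': array([-2.77861536e-04, -3.92102802e+01,  1.88620538e+01,  4.19067889e+00,
       -3.90749974e-04, -1.97199211e-05]), 'position': array([ 240.96897184, -576.65093055,  231.30648191]), 'ee_rot': array([-1.96600511e-01,  9.80483676e-01,  9.59757757e-06,  6.79292428e-06]), 'contact_force': array([-1.14199566,  0.62596264,  0.02369186]), 'wrist_torque': array([ 0.06898094, -0.02789093, -0.04543634]), 'grasp_force': 0.0, 'gripper_width': 85.30432362556935}
```

View pics/side0.png

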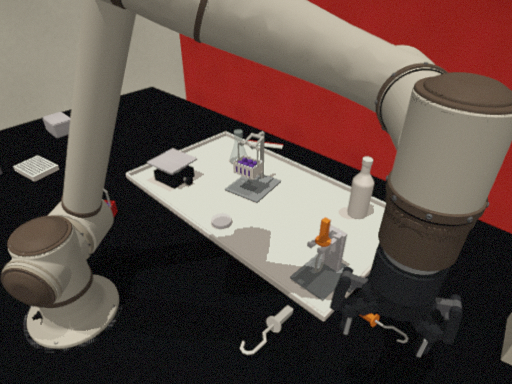

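View pics/top0.png

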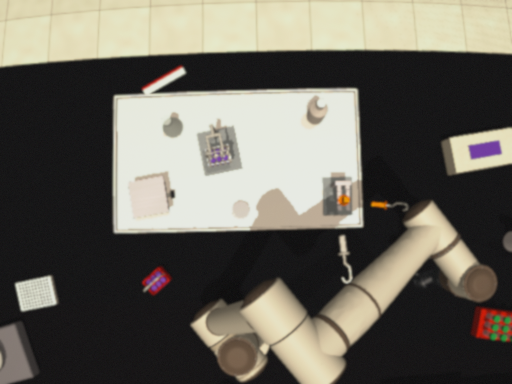

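```bash
cat > m.py <<'E'
from h import *
def load(n):
    z=np.load(f'{n}0.npz'); i=arm.camera_info(n); return z['p'],z['d'],i
out=[]
for n,boxes in [('top',[(312,168,364,220),(192,112,248,180),(120,165,180,225)]),('side',[(285,205,360,300),(220,125,285,200),(140,145,200,190)])]:
    p,d,i=load(n); row=[]
    for (a,b,c,e) in boxes: row.append(cv2.resize(p[b:e,a:c],(266,300),interpolation=cv2.INTER_CUBIC))
    out.append(np.hstack(row))
cv2.imwrite('pics/mont.png',np.vstack(out))
for n in ['top','side']:
    p,d,i=load(n); v,u=np.nonzero(d>0); W=world(i,d,u,v); c=p[v,u].astype(int)
    hsv=cv2.cvtColor(p,cv2.COLOR_BGR2HSV)[v,u].astype(int)
    org=(hsv[:,0]>5)&(hsv[:,0]<22)&(hsv[:,1]>170)&(hsv[:,2]>120)
    o=W[org&(np.hypot(W[:,0]-455,W[:,1]+340)<60)]; 
    print(n,'orange n',len(o)); 
    for lo in range(120,210,10):
        s=o[(o[:,2]>=lo)&(o[:,2]<lo+10)]
        if len(s): print(lo,len(s),s.mean(0).round(1),s.min(0).round(),s.max(0).round())
    def rect(name,m):
        q=W[m]
        if len(q)<5: print(name,len(q)); return
        r=cv2.minAreaRect(q[:,:2].astype(np.float32)); print(n,name,len(q),'c',np.round(r[0],1),'sz',np.round(r[1],1),'ang',round(r[2],1),'z',q[:,2].mean().round(1))
    dark=(hsv[:,2]<150)&(hsv[:,1]<60)
    def near(x,y,r): return np.hypot(W[:,0]-x,W[:,1]-y)<r
    rect('restbase',dark&near(490,-340,95)&(W[:,2]>6)&(W[:,2]<22)&(hsv[:,2]>50))
    rect('standbase',dark&near(630,45,110)&(W[:,2]>0)&(W[:,2]<25)&(hsv[:,2]>50))
    rect('stage',near(480,260,100)&(W[:,2]>50))
    rect('stagecore',near(480,260,100)&(W[:,2]>50)&(hsv[:,2]>120))
    m=near(480,260,40)&(W[:,2]>40); print('stage z',np.median(W[m,2]))
    m=near(520,130,30); print('tray z',np.median(W[m,2]))
    # rest prongs tops
    m=near(480,-340,90)&(W[:,2]>115)&~org; rect('restTop',m)
    pur=(hsv[:,0]>120)&(hsv[:,0]<150)&(hsv[:,1]>80)&near(600,45,80)
    rect('caps',pur)
E
python3 m.py
```

```text
top orange n 77
120 9 [ 460.8 -339.5  127.3] [ 449. -355.  123.] [ 474. -327.  130.]
130 25 [ 457.1 -337.2  134.3] [ 445. -351.  131.] [ 474. -329.  139.]
140 8 [ 457.2 -339.7  144.1] [ 448. -352.  140.] [ 470. -331.  150.]
150 4 [ 454.  -340.3  153.8] [ 451. -348.  150.] [ 464. -336.  159.]
180 16 [ 459.  -339.   185.9] [ 452. -348.  180.] [ 465. -333.  190.]
190 13 [ 457.4 -339.9  192.1] [ 452. -347.  190.] [ 464. -334.  196.]
top restbase 585 c [ 477.1 -362.1] sz [136.3 129.8] ang 88.4 z 12.7
top standbase 427 c [645.6  56.1] sz [143.3 111.3] ang 8.2 z 12.2
top stage 1326 c [487.1 285.8] sz [121.8 122.7] ang 8.6 z 78.3
top stagecore 1326 c [487.1 285.8] sz [121.8 122.7] ang 8.6 z 78.3
stage z 78.21444226484118
tray z 3.8735912460203963
top restTop 241 c [ 472.6 -342.4] sz [48. 92.] ang 89.3 z 130.5
top caps 46 c [602.1  50.1] sz [43.5 42.4] ang 50.4 z 112.6
side orange n 253
130 90 [ 452.6 -345.6  133.7] [ 441. -360.  130.] [ 473. -327.  140.]
140 30 [ 453.6 -345.3  144.2] [ 449. -350.  140.] [ 466. -336.  150.]
150 29 [ 452.7 -345.5  154.9] [ 450. -352.  150.] [ 459. -336.  159.]
160 24 [ 453.  -345.6  164.7] [ 451. -351.  161.] [ 461. -337.  170.]
170 32 [ 452.6 -345.   174.9] [ 450. -351.  170.] [ 460. -337.  180.]
180 29 [ 453.1 -345.4  185.6] [ 450. -351.  180.] [ 461. -337.  190.]
190 19 [ 456.4 -344.2  191. ] [ 451. -349.  190.] [ 462. -338.  192.]
side restbase 1271 c [ 476.6 -358.5] sz [133.1 130.1] ang 88.1 z 11.6
side standbase 827 c [642.5  52. ] sz [154.6 127. ] ang 8.0 z 12.2
side stage 672 c [486.4 288. ] sz [124.3 124. ] ang 8.1 z 77.9
side stagecore 660 c [486.4 288. ] sz [124.3 124. ] ang 8.1 z 78.0
stage z 77.86637088083961
tray z 4.767984738638063
side restTop 407 c [ 474.1 -344.8] sz [43.4 97.8] ang 88.2 z 134.1
side caps 114 c [607.2  47.9] sz [45.6 54.7] ang 9.2 z 108.7
```

View pics/mont.png

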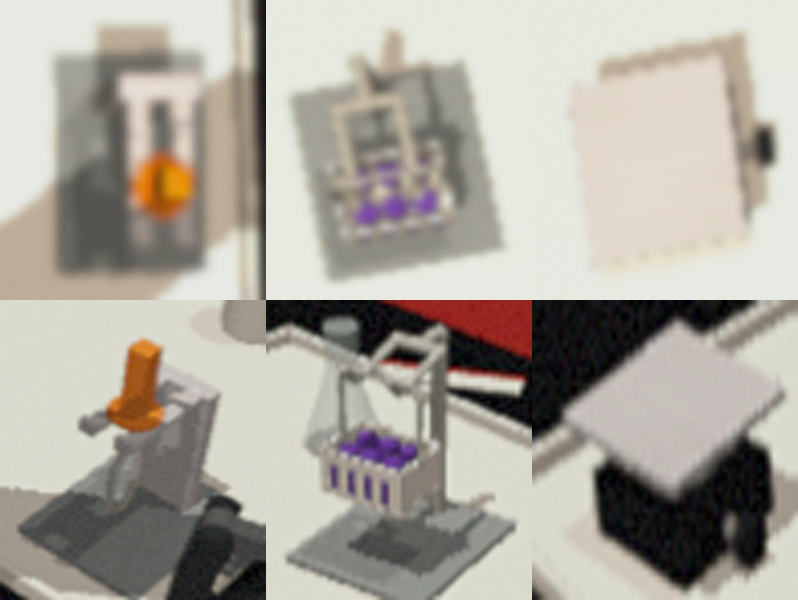

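Candidates for the hook: orange one in the fork rest (side 323,230 / top 343,198), a smaller orange one lying at side (372,320) / top (380,205), and a white one lying at side (265,330). I choose the one in the rest; the crop confirms a large orange handle with a flange seated on the prongs. The basket is the white one hanging on the stand (top 218,155), not the red one (top 155,281). The rest's yaw is about -1°, the stand's about 8°, and the stage top is at z≈78.

Call:
arm_command(rows=[[[-0.16,0.08,0],[0,0,0.026]],[[-0.36,0.18,0],[0,0,0.052]],[[-0.56,0.28,0],[0,0,0.078]],[[-0.76,0.38,0],[0,0,0.104]],[[-0.9,0.46,0],[0,0,0.13]]], grip=1)

```text
clock: 1.6
position: [400.4, -388.6, 231.5]
ee_rot: [0.008, 1.0, -0.0, 0.0]
contact_force: [0.2, -0.6, -0.4]
gripper_width: 85.9
grasp_force: 0.0
```

```bash
cat >> h.py <<'E'
from scipy.spatial.transform import Rotation as R
def go(target,yaw_y=None):
    """fractions in tool axes from the present pose to world target; yaw_y = wanted heading of tool y, deg"""
    s=arm.read_state(); r=R.from_quat(s['ee_rot']); M=r.as_matrix()
    f=M.T@(np.array(target)-s['position'])/250
    print('t',round(s['clock'],2),'pos',s['position'].round(1),'toolx',M[:,0].round(3),'toolz',M[:,2].round(3),'shift',f.round(3))
    if yaw_y is not None:
        a=np.radians(yaw_y); D=np.column_stack([[np.sin(a),-np.cos(a),0],[np.cos(a),np.sin(a),0],[0,0,1]]); D[:,0]*=-1; D[:,2]*=-1
        D[:,0]=np.cross(D[:,1],D[:,2])
        print('turn',((r.inv()*R.from_matrix(D)).as_rotvec()/np.pi).round(4))
E
python3 -c "
from h import *
go([457,-342,260],89)"
```

```text
t 1.6 pos [ 400.4 -388.6  231.5] toolx [-1.     0.016 -0.001] toolz [ 0.001 -0.    -1.   ] shift [-0.223  0.19  -0.114]
turn [-0.0001  0.0002  0.0004]
```

Call:
arm_command(rows=[[[-0.11,0.1,-0.06],[0,0,0]],[[-0.223,0.19,-0.114],[0,0,0]],[[-0.223,0.19,-0.114],[0,0,0]],[[-0.223,0.19,-0.114],[0,0,0]]])

```text
clock: 2.0
position: [456.0, -342.6, 259.8]
ee_rot: [0.006, 1.0, 0.0, 0.0]
contact_force: [0.2, 0.8, -0.2]
gripper_width: 85.5
grasp_force: 0.0
```

Run:
```python
from h import *
go([457,-342,200],89)
for n in ['wrist','top']:
    p,d,i,u,v,W=cloud(n)
    if n=='wrist': cv2.imwrite('pics/w1.png',p); print(np.round(i['extrinsics'],2))
    hsv=cv2.cvtColor(p,cv2.COLOR_BGR2HSV)[v,u].astype(int)
    org=(hsv[:,0]>5)&(hsv[:,0]<22)&(hsv[:,1]>170)&(hsv[:,2]>80)&(np.hypot(W[:,0]-455,W[:,1]+340)<60)
    for lo,hi in [(125,140),(145,180),(186,200)]:
        q=W[org&(W[:,2]>lo)&(W[:,2]<hi)]
        if len(q)>4:
            r=cv2.minAreaRect(q[:,:2].astype(np.float32)); print(n,lo,len(q),np.round(r[0],1),np.round(r[1],1),round(r[2],1),'z',np.median(q[:,2]).round(1), q.min(0).round(1),q.max(0).round(1))
```

```text
t 2.0 pos [ 456.  -342.6  259.8] toolx [-1.     0.011 -0.   ] toolz [ 0.  0. -1.] shift [-0.004  0.003  0.239]
turn [0.     0.0001 0.002 ]
[[ 1.0000e-02  9.6000e-01  2.8000e-01  3.8584e+02]
 [ 1.0000e+00 -1.0000e-02 -0.0000e+00 -3.4223e+02]
 [ 0.0000e+00  2.8000e-01 -9.6000e-01  4.0285e+02]
 [ 0.0000e+00  0.0000e+00  0.0000e+00  1.0000e+00]]
wrist 125 722 [ 456.9 -341.6] [34.5 31.4] 87.5 z 133.3 [ 441.2 -358.9  129.8] [ 473.  -324.5  139.8]
wrist 145 257 [ 451.6 -341.8] [15.9  1.5] 88.9 z 164.4 [ 450.8 -349.8  145.1] [ 452.5 -333.9  179.9]
wrist 186 508 [ 458.7 -342. ] [15.3 15.5] 89.3 z 191.2 [ 450.9 -349.5  186.1] [ 466.5 -334.3  192.9]
```

View pics/w1.png

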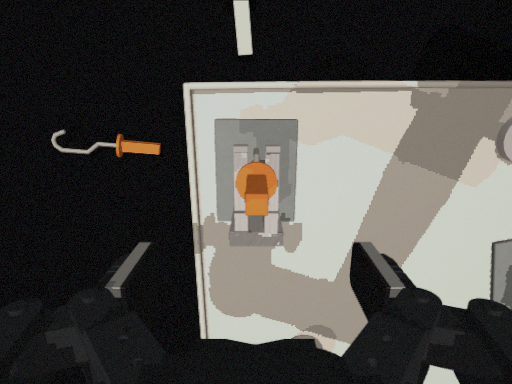

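The picture shows the held-to-be hook centred at px (257,187) in the rest, with clear sides. Descending.

Call:
arm_command(rows=[[[-0.011,0.003,0.12],[0,0,0]],[[-0.011,0.003,0.25],[0,0,0]],[[-0.011,0.003,0.36],[0,0,0]],[[-0.011,0.003,0.43],[0,0,0]],[[-0.011,0.003,0.456],[0,0,0]]])

```text
clock: 2.6
position: [455.8, -342.8, 143.1]
ee_rot: [0.007, 1.0, 0.001, -0.003]
contact_force: [0.0, -0.4, -0.0]
gripper_width: 85.3
grasp_force: 0.0
```

Call:
arm_command(rows=[[[0,0,0],[0,0,0]],[[0,0,0],[0,0,0]],[[0,0,0],[0,0,0]],[[0,0,0],[0,0,0]],[[0,0,0],[0,0,0]]], grip=0)

```text
clock: 3.1
position: [458.7, -342.7, 146.7]
ee_rot: [0.006, 1.0, -0.0, 0.001]
contact_force: [1.2, -0.6, 1.5]
gripper_width: 15.3
grasp_force: 58.3
```

Call:
arm_command(rows=[[[0,0,0],[0,0,0]],[[0,0,0],[0,0,0]],[[0,0,0],[0,0,0]]], grip=0)

```text
clock: 3.4
position: [458.7, -342.7, 146.6]
ee_rot: [0.006, 1.0, -0.0, 0.001]
contact_force: [-0.3, 0.2, 5.2]
gripper_width: 14.9
grasp_force: 58.9
```

Call:
arm_command(rows=[[[0,0,-0.02],[0,0,0]],[[0,0,-0.04],[0,0,0]],[[0,0,-0.056],[0,0,0]],[[0,0,-0.056],[0,0,0]]])

```text
clock: 3.8
position: [458.7, -342.7, 160.3]
ee_rot: [0.006, 1.0, -0.0, 0.0]
contact_force: [-0.3, -0.1, -1.4]
gripper_width: 15.4
grasp_force: 58.4
```

Call:
arm_command(rows=[[[0.04,0,0],[0,0,0]],[[0.1,0,0],[0,0,0]],[[0.16,0,0],[0,0,0]],[[0.22,0,0],[0,0,0]],[[0.26,0,0],[0,0,0]]])

```text
clock: 4.3
position: [391.3, -341.6, 159.9]
ee_rot: [0.007, 1.0, 0.0, -0.0]
contact_force: [0.4, -0.8, 0.0]
gripper_width: 15.1
grasp_force: 58.4
```

Call:
arm_command(rows=[[[0.02,0,0],[0,0,0]],[[0.02,0,-0.1],[0,0,0]],[[0.02,0,-0.26],[0,0,0]],[[0.02,0,-0.42],[0,0,0]],[[0.02,0,-0.5],[0,0,0]]])

```text
clock: 4.8
position: [389.5, -342.6, 289.0]
ee_rot: [0.006, 1.0, -0.002, 0.003]
contact_force: [0.3, -0.4, -0.8]
gripper_width: 15.1
grasp_force: 58.6
```

Run:
```python
from h import *
from m import load
go([500,30,290],97)
p,d,i,u,v,W=cloud('wrist'); cv2.imwrite('pics/w2.png',p)
# stand + bail geometry in the stand frame from first images, and from the side now
th=np.radians(8.1)
for n in ['side','top']:
    p,d,i,u,v,W=cloud(n)
    m=(np.hypot(W[:,0]-610,W[:,1]-48)<120)&(W[:,2]>135); q=W[m]
    L=np.c_[(q[:,0]-600)*np.cos(th)+(q[:,1]-45)*np.sin(th),-(q[:,0]-600)*np.sin(th)+(q[:,1]-45)*np.cos(th),q[:,2]]
    L=L[L[:,2].argsort()]
    print(n,len(L)); print(L.round(0)[::max(1,len(L)//60)].astype(int).tolist())
```

```text
top orange n 77
120 9 [ 460.8 -339.5  127.3] [ 449. -355.  123.] [ 474. -327.  130.]
130 25 [ 457.1 -337.2  134.3] [ 445. -351.  131.] [ 474. -329.  139.]
140 8 [ 457.2 -339.7  144.1] [ 448. -352.  140.] [ 470. -331.  150.]
150 4 [ 454.  -340.3  153.8] [ 451. -348.  150.] [ 464. -336.  159.]
180 16 [ 459.  -339.   185.9] [ 452. -348.  180.] [ 465. -333.  190.]
190 13 [ 457.4 -339.9  192.1] [ 452. -347.  190.] [ 464. -334.  196.]
top restbase 585 c [ 477.1 -362.1] sz [136.3 129.8] ang 88.4 z 12.7
top standbase 427 c [645.6  56.1] sz [143.3 111.3] ang 8.2 z 12.2
top stage 1326 c [487.1 285.8] sz [121.8 122.7] ang 8.6 z 78.3
top stagecore 1326 c [487.1 285.8] sz [121.8 122.7] ang 8.6 z 78.3
stage z 78.21444226484118
tray z 3.8735912460203963
top restTop 241 c [ 472.6 -342.4] sz [48. 92.] ang 89.3 z 130.5
top caps 46 c [602.1  50.1] sz [43.5 42.4] ang 50.4 z 112.6
side orange n 253
130 90 [ 452.6 -345.6  133.7] [ 441. -360.  130.] [ 473. -327.  140.]
140 30 [ 453.6 -345.3  144.2] [ 449. -350.  140.] [ 466. -336.  150.]
150 29 [ 452.7 -345.5  154.9] [ 450. -352.  150.] [ 459. -336.  159.]
[... 2285 characters left out ...]
, 175], [7, 20, 175], [16, -15, 176], [9, -18, 176], [32, -15, 177], [10, -15, 177], [14, -9, 177], [14, -28, 177], [57, 22, 178], [45, 27, 178], [38, 21, 178], [42, 27, 179], [62, 17, 179], [-6, 22, 180], [11, 32, 180], [11, 16, 180], [60, -13, 180], [100, 2, 180], [19, 24, 181], [63, 8, 181], [43, -17, 181], [94, 6, 182], [5, -17, 182], [34, -13, 182], [14, -3, 182], [-1, -19, 182], [88, 7, 183], [5, -20, 183], [66, 29, 183], [69, 7, 183], [101, 8, 184], [13, 12, 184], [65, 4, 184], [46, -18, 185], [70, -6, 185], [61, 1, 185], [-4, 24, 185], [100, 5, 186], [61, 20, 186], [-7, 24, 187], [66, 13, 188], [63, 16, 188], [96, 5, 188], [-5, 21, 189], [65, 10, 189], [67, -15, 190], [-2, -17, 191]]
```

Call:
arm_command(rows=[[[-0.03,0.08,0],[0,0,-0.01]],[[-0.1,0.25,0],[0,0,-0.02]],[[-0.17,0.43,0],[0,0,-0.03]],[[-0.24,0.61,0],[0,0,-0.04]],[[-0.29,0.76,0],[0,0,-0.0455]]])

```text
clock: 5.45
position: [463.0, -150.4, 282.7]
ee_rot: [-0.066, 0.998, 0.0, -0.002]
contact_force: [-0.3, -0.4, -0.3]
gripper_width: 15.4
grasp_force: 58.6
```

Call:
arm_command(rows=[[[0,0,0],[0,0,0]],[[0,0,0],[0,0,0]],[[0,0,0],[0,0,0]]])

```text
clock: 5.75
position: [462.6, -153.0, 283.6]
ee_rot: [-0.065, 0.998, 0.0, -0.001]
contact_force: [0.6, 0.2, -1.4]
gripper_width: 15.3
grasp_force: 58.7
```

Run:
```python
from h import *
go([532.9,37.4,275],97.5)
```

```text
t 5.75 pos [ 462.6 -153.   283.6] toolx [-0.992 -0.129  0.002] toolz [-0.002  0.    -1.   ] shift [-0.378  0.719  0.034]
turn [ 0.0001 -0.0008 -0.0004]
```

Call:
arm_command(rows=[[[-0.05,0.1,0],[0,0,0]],[[-0.14,0.26,0.01],[0,0,0]],[[-0.23,0.43,0.02],[0,0,0]],[[-0.31,0.59,0.03],[0,0,0]],[[-0.378,0.719,0.034],[0,0,0]]])

```text
clock: 6.25
position: [533.8, 38.5, 275.5]
ee_rot: [-0.064, 0.998, -0.0, -0.001]
contact_force: [0.3, -1.1, -0.8]
gripper_width: 15.4
grasp_force: 59.0
```

Call:
arm_command(rows=[[[0,0,0],[0,0,0]],[[0,0,0],[0,0,0]],[[0,0,0],[0,0,0]],[[0,0,0],[0,0,0]]])

```text
clock: 6.65
position: [533.3, 36.5, 276.4]
ee_rot: [-0.064, 0.998, -0.0, -0.0]
contact_force: [-0.2, 0.4, -0.9]
gripper_width: 14.9
grasp_force: 58.9
```

Run:
```python
from h import *
go([532.9,37.4,262],97.5)
p,d,i,u,v,W=cloud('wrist'); cv2.imwrite('pics/w3.png',p); np.savez('w3.npz',p=p,d=d,e=np.array(i['extrinsics']))
p2,d2,i2,*_=cloud('side')
c=p2[100:220,190:310]
cv2.imwrite('pics/w3m.png',np.hstack([cv2.resize(p,(448,336)),cv2.resize(c,(336,336),interpolation=cv2.INTER_CUBIC)]))
```

```text
t 6.65 pos [533.3  36.5 276.4] toolx [-0.992 -0.128  0.   ] toolz [-0. -0. -1.] shift [0.001 0.004 0.058]
turn [-0.     -0.     -0.0009]
```

View pics/w3m.png

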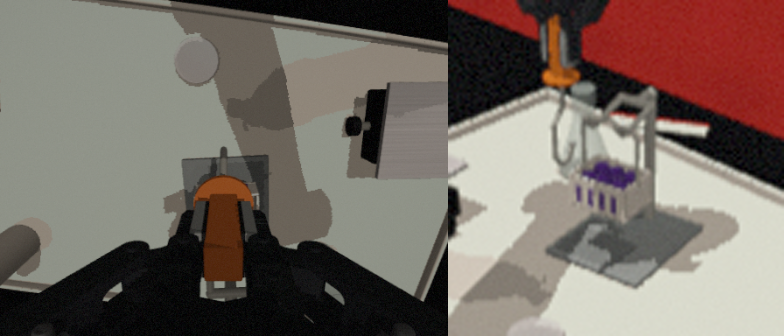

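Run:
```python
from h import *
p,d,i,u,v,W=cloud('side')
th=np.radians(8.1); o=np.array([612.1,48.7])
q=W[:,:2]-o; L=np.c_[q@[np.cos(th),np.sin(th)],q@[-np.sin(th),np.cos(th)],W[:,2]]
m=(abs(L[:,0]+80)<28)&(abs(L[:,1])<20)&(L[:,2]>135)&(L[:,2]<262)
print('hook',L[m][L[m][:,2].argsort()].round(0).astype(int)[::3].tolist())
m=(abs(L[:,0])<10)&(abs(L[:,1])<42)&(L[:,2]>125)&(L[:,2]<200)
print('bail',L[m][L[m][:,1].argsort()].round(0).astype(int).tolist())
```

```text
hook [[-83, -4, 166], [-79, -4, 167], [-75, -4, 168], [-73, -3, 171], [-70, 0, 172], [-69, 0, 174], [-93, -1, 175], [-93, -1, 179], [-66, -2, 180], [-97, -1, 184], [-94, -2, 186], [-97, -1, 193], [-96, -4, 197], [-93, -2, 202], [-96, -5, 207], [-94, 0, 211], [-95, -1, 215], [-92, 2, 219], [-90, -1, 222], [-84, -3, 223], [-83, -2, 226], [-85, 0, 229], [-79, 0, 233], [-79, -3, 237], [-77, -2, 242], [-83, -3, 247], [-82, -17, 257], [-96, 7, 259], [-79, -19, 259], [-98, -6, 260], [-96, 3, 260], [-92, -15, 260], [-94, 8, 261], [-93, -5, 261], [-89, -12, 261], [-68, -7, 261], [-79, -15, 261], [-92, 3, 261], [-78, -7, 262], [-96, -4, 262], [-90, 8, 262]]
bail [[-2, -38, 140], [1, -36, 165], [1, -36, 131], [2, -36, 134], [2, -35, 155], [2, -35, 161], [3, -35, 126], [2, -35, 158], [3, -34, 150], [4, -34, 143], [4, -34, 147], [4, -34, 140], [4, -33, 170], [5, -33, 166], [3, -30, 170], [4, -30, 176], [5, -29, 172], [0, -29, 174], [1, -28, 176], [5, -25, 177], [2, -24, 178], [3, -23, 171], [-2, -23, 169], [-6, -23, 175], [-1, -22, 179], [-5, -21, 170], [0, -21, 171], [1, -21, 174], [6, -21, 172], [-3, -20, 176], [-7, -20, 181], [-6, -18, 170], [1, -17, 176], [5, -14, 178], [1, -13, 179], [3, -8, 180], [3, -5, 179], [4, -3, 181], [1, -2, 182], [1, -2, 179], [3, 0, 184], [-1, 0, 182], [1, 2, 185], [0, 5, 181], [1, 6, 183], [1, 9, 179], [2, 10, 175], [-2, 11, 176], [1, 13, 178], [0, 16, 171], [1, 17, 177], [-3, 18, 171], [-8, 18, 173], [-2, 19, 167], [-6, 20, 175], [-1, 20, 173], [-10, 21, 173], [1, 21, 176], [6, 21, 170], [-3, 22, 167], [3, 22, 178], [-1, 24, 175], [1, 25, 178], [-1, 28, 178], [-3, 34, 166], [-2, 35, 141], [-2, 35, 134], [-2, 35, 148], [-1, 36, 158], [-2, 36, 126], [0, 36, 168], [0, 37, 161], [-1, 37, 129], [0, 37, 136], [0, 37, 150], [0, 37, 143], [1, 37, 153]]
```

The left (wrist) view shows the hook held straight; the right (side) crop shows the J in front of and just above the bail, at about side px (232,157), facing it. Go down 14 mm, then forward 80 mm under the peak.

Call:
arm_command(rows=[[[0,0.004,0.03],[0,0,0]],[[0,0.006,0.058],[0,0,0]],[[-0.05,0.006,0.058],[0,0,0]],[[-0.11,0.008,0.058],[0,0,0]],[[-0.17,0.008,0.058],[0,0,0]]])

```text
clock: 7.3
position: [576.8, 45.7, 261.6]
ee_rot: [-0.065, 0.998, -0.0, 0.0]
contact_force: [-0.8, -0.6, -0.2]
gripper_width: 15.1
grasp_force: 58.9
```

Call:
arm_command(rows=[[[-0.05,0,0],[0,0,0]],[[-0.1,0,0],[0,0,0]],[[-0.13,0.001,0],[0,0,0]],[[-0.15,0.001,0],[0,0,0]],[[-0.15,0.001,0],[0,0,0]]])

```text
clock: 7.8
position: [613.2, 50.7, 261.3]
ee_rot: [-0.065, 0.998, -0.0, -0.0]
contact_force: [-0.0, 0.3, -1.1]
gripper_width: 15.4
grasp_force: 58.9
```

Run:
```python
from h import *
go([613,48.8,275],97.5); print(arm.read_state()['contact_force'])
p,d,i,u,v,W=cloud('side')
cv2.imwrite('pics/w4.png',cv2.resize(p[100:220,190:310],(560,560),interpolation=cv2.INTER_CUBIC))
```

```text
t 7.8 pos [613.2  50.7 261.3] toolx [-0.992 -0.13   0.001] toolz [-0.001 -0.    -1.   ] shift [ 0.002 -0.007 -0.055]
turn [-0.0001 -0.0002 -0.0002]
[-0.03940275  0.30271489 -1.12263857]
```

View pics/w4.png

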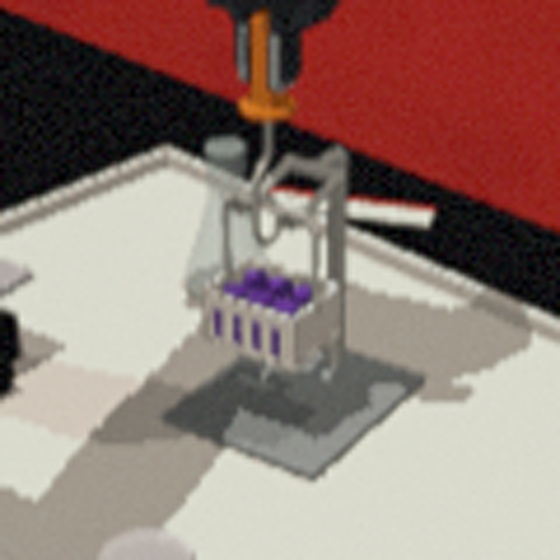

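The J's loop sits below the bail between the prongs (crop px (268,215)). Raise.

Call:
arm_command(rows=[[[0,-0.004,-0.03],[0,0,0]],[[0,-0.004,-0.06],[0,0,0]],[[0,-0.004,-0.085],[0,0,0]],[[0,-0.004,-0.1],[0,0,0]],[[0,-0.004,-0.115],[0,0,0]]])

```text
clock: 8.35
position: [612.4, 49.6, 290.7]
ee_rot: [-0.065, 0.998, 0.0, -0.0]
contact_force: [-0.1, 0.6, -2.3]
gripper_width: 15.2
grasp_force: 58.8
```

Call:
arm_command(rows=[[[0,0,-0.02],[0,0,0]],[[0,0,-0.05],[0,0,0]],[[0,0,-0.09],[0,0,0]],[[0,0,-0.13],[0,0,0]],[[0,0,-0.16],[0,0,0]]])

```text
clock: 8.85
position: [613.1, 49.6, 332.1]
ee_rot: [-0.065, 0.998, 0.0, 0.001]
contact_force: [-0.7, -0.0, -1.4]
gripper_width: 15.4
grasp_force: 58.8
```

Call:
arm_command(rows=[[[0,0,0],[0,0,0]],[[0,0,0],[0,0,0]],[[0,0,0],[0,0,0]]])

```text
clock: 9.15
position: [612.5, 49.6, 329.9]
ee_rot: [-0.065, 0.998, -0.0, -0.001]
contact_force: [-1.0, -0.0, -2.2]
gripper_width: 15.3
grasp_force: 58.8
```

Run:
```python
from h import *
go([520,36,330],97.5); print(arm.read_state()['contact_force'])
p,d,i,u,v,W=cloud('side')
cv2.imwrite('pics/w5.png',cv2.resize(p[70:220,180:330],(560,560),interpolation=cv2.INTER_CUBIC))
```

```text
t 9.15 pos [612.5  49.6 329.9] toolx [-0.992 -0.13   0.001] toolz [-0.001 -0.    -1.   ] shift [ 0.374 -0.006  0.   ]
turn [ 0.     -0.0004 -0.0002]
[-0.98795116 -0.02427753 -2.18443076]
```

View pics/w5.png

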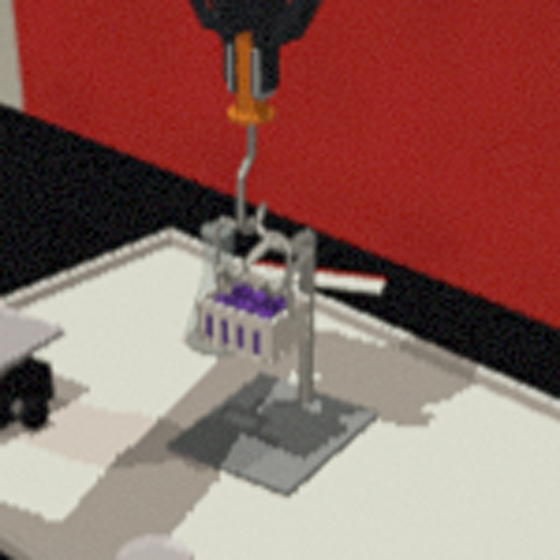

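The basket hangs from the hook, raised clear of the prongs (basket at crop px (240,320)). Draw it out along -x, smoothly.

Call:
arm_command(rows=[[[0.01,0,0],[0,0,0]],[[0.03,0,0],[0,0,0]],[[0.06,0,0],[0,0,0]],[[0.1,0,0],[0,0,0]],[[0.14,0,0],[0,0,0]]])

```text
clock: 9.7
position: [577.0, 44.8, 330.7]
ee_rot: [-0.065, 0.998, 0.0, -0.0]
contact_force: [-0.3, -0.1, -2.4]
gripper_width: 14.9
grasp_force: 58.8
```

Call:
arm_command(rows=[[[0.04,0,0],[0,0,0]],[[0.08,0,0],[0,0,0]],[[0.12,0,0],[0,0,0]],[[0.16,0,0],[0,0,0]],[[0.2,0,0],[0,0,0]]])

```text
clock: 10.2
position: [527.6, 38.4, 330.7]
ee_rot: [-0.065, 0.998, 0.0, 0.0]
contact_force: [0.4, -0.3, -1.7]
gripper_width: 15.3
grasp_force: 58.8
```

Call:
arm_command(rows=[[[0.03,0,0],[0,0,0]],[[0.055,0,0],[0,0,0]],[[0.07,0,0],[0,0,0]],[[0.075,0,0],[0,0,0]],[[0.075,0,0],[0,0,0]]])

```text
clock: 10.7
position: [510.0, 36.1, 330.6]
ee_rot: [-0.065, 0.998, 0.0, 0.0]
contact_force: [0.5, 0.4, -2.5]
gripper_width: 15.2
grasp_force: 58.8
```

Run:
```python
from h import *
go([486.8,286.8,330],97.5); print(arm.read_state()['contact_force'])
```

```text
t 10.7 pos [510.   36.1 330.6] toolx [-0.992 -0.13  -0.   ] toolz [ 0.  0. -1.] shift [-0.039  1.006  0.002]
turn [-0.      0.0001 -0.0002]
[ 0.46375061  0.41032251 -2.46984228]
```

Call:
arm_command(rows=[[[0,0.01,0],[0,0,0]],[[-0.002,0.03,0],[0,0,0]],[[-0.003,0.06,0],[0,0,0]],[[-0.005,0.1,0],[0,0,0]],[[-0.007,0.15,0],[0,0,0]]])

```text
clock: 11.2
position: [506.7, 74.4, 330.5]
ee_rot: [-0.065, 0.998, 0.0, -0.0]
contact_force: [0.1, 0.0, -2.1]
gripper_width: 15.3
grasp_force: 58.8
```

Call:
arm_command(rows=[[[-0.002,0.06,0],[0,0,0]],[[-0.004,0.12,0],[0,0,0]],[[-0.007,0.18,0],[0,0,0]],[[-0.01,0.24,0],[0,0,0]],[[-0.012,0.3,0],[0,0,0]]])

```text
clock: 11.7
position: [499.8, 149.7, 330.5]
ee_rot: [-0.065, 0.998, -0.0, -0.0]
contact_force: [0.2, -0.0, -2.7]
gripper_width: 15.5
grasp_force: 58.8
```

Call:
arm_command(rows=[[[-0.002,0.06,0],[0,0,0]],[[-0.004,0.12,0],[0,0,0]],[[-0.007,0.18,0],[0,0,0]],[[-0.01,0.24,0],[0,0,0]],[[-0.012,0.3,0],[0,0,0]]])

```text
clock: 12.2
position: [493.1, 224.2, 330.5]
ee_rot: [-0.065, 0.998, -0.0, 0.0]
contact_force: [-0.4, 0.4, -1.7]
gripper_width: 15.0
grasp_force: 58.8
```

Call:
arm_command(rows=[[[-0.002,0.06,0],[0,0,0]],[[-0.004,0.12,0],[0,0,0]],[[-0.006,0.17,0],[0,0,0]],[[-0.008,0.21,0],[0,0,0]],[[-0.008,0.24,0],[0,0,0]]])

```text
clock: 12.7
position: [487.3, 283.7, 330.4]
ee_rot: [-0.065, 0.998, -0.0, -0.0]
contact_force: [0.3, 0.1, -2.4]
gripper_width: 15.0
grasp_force: 58.8
```

Call:
arm_command(rows=[[[0,0.01,0],[0,0,0]],[[0,0.016,0],[0,0,0]],[[0,0.016,0],[0,0,0]],[[0,0.016,0],[0,0,0]],[[0,0.016,0],[0,0,0]]])

```text
clock: 13.2
position: [486.9, 286.3, 330.7]
ee_rot: [-0.065, 0.998, 0.0, 0.0]
contact_force: [-0.2, 0.4, -3.0]
gripper_width: 15.7
grasp_force: 58.8
```

```bash
cat > st.py <<'E'
from h import *
go([486.8,286.8,300],97.5); print(arm.read_state()['contact_force'])
for n in ['side','top','side']:
    p,d,i,u,v,W=cloud(n); hsv=cv2.cvtColor(p,cv2.COLOR_BGR2HSV)[v,u].astype(int)
    nr=np.hypot(W[:,0]-487,W[:,1]-287)<100
    pur=W[nr&(hsv[:,0]>120)&(hsv[:,0]<150)&(hsv[:,1]>80)]
    z=W[nr&(np.hypot(W[:,0]-487,W[:,1]-287)>50)&(W[:,2]>65)&(W[:,2]<90)]
    print(n,len(pur),pur.mean(0).round(1),np.percentile(pur,[2,98],axis=0).round(1).tolist(),'stagez',np.median(z[:,2]).round(1),len(z))
cv2.imwrite('pics/st.png',cv2.resize(p[60:210,100:250],(560,560),interpolation=cv2.INTER_CUBIC))
E
python3 st.py
```

```text
t 13.2 pos [486.9 286.3 330.7] toolx [-0.992 -0.129 -0.   ] toolz [ 0.  0. -1.] shift [0.    0.002 0.123]
turn [ 0.      0.     -0.0003]
[-0.18323047  0.37697242 -2.99669623]
side 117 [482.8 274.6 173.4] [[436.8, 233.0, 18.2], [530.1, 312.2, 488.2]] stagez 78.0 313
top 57 [483.6 276.3 160.8] [[468.7, 256.8, 149.3], [505.3, 305.8, 162.2]] stagez 78.2 498
side 135 [478.5 272.9 161.7] [[434.1, 212.5, 14.1], [517.3, 314.3, 489.0]] stagez 78.1 316
```

View pics/st.png

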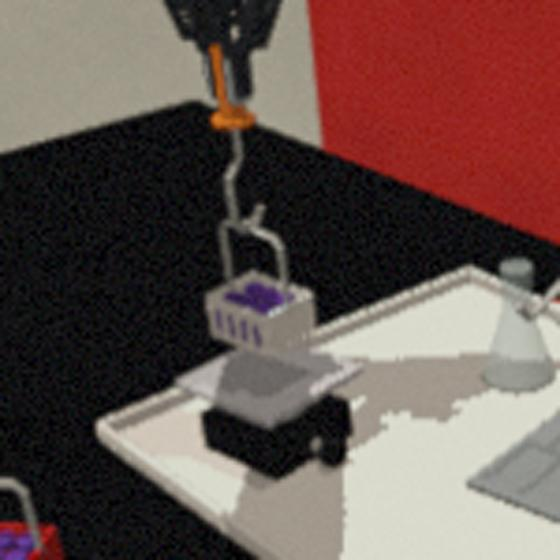

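The basket hangs level above the platform (basket crop px (260,315), platform (270,390)). Lower gently.

Call:
arm_command(rows=[[[0,0.002,0.02],[0,0,0]],[[0,0.002,0.05],[0,0,0]],[[0,0.002,0.08],[0,0,0]],[[0,0.002,0.1],[0,0,0]],[[0,0.002,0.115],[0,0,0]]])

```text
clock: 13.85
position: [486.6, 287.0, 300.9]
ee_rot: [-0.065, 0.998, -0.0, -0.0]
contact_force: [-0.2, 0.2, -2.0]
gripper_width: 15.3
grasp_force: 58.8
```

Call:
arm_command(rows=[[[0,0,0.01],[0,0,0]],[[0,0,0.018],[0,0,0]],[[0,0,0.026],[0,0,0]],[[0,0,0.034],[0,0,0]],[[0,0,0.042],[0,0,0]]])

```text
clock: 14.35
position: [486.9, 287.2, 291.3]
ee_rot: [-0.065, 0.998, 0.0, 0.0]
contact_force: [0.2, 0.5, -2.1]
gripper_width: 15.2
grasp_force: 58.8
```

Call:
arm_command(rows=[[[0,0,0.01],[0,0,0]],[[0,0,0.02],[0,0,0]],[[0,0,0.03],[0,0,0]],[[0,0,0.03],[0,0,0]],[[0,0,0.03],[0,0,0]]])

```text
clock: 14.85
position: [486.9, 287.2, 283.9]
ee_rot: [-0.065, 0.998, -0.0, 0.0]
contact_force: [-0.7, -0.3, -1.4]
gripper_width: 15.3
grasp_force: 58.9
```

```bash
python3 st.py
```

```text
t 14.85 pos [486.9 287.2 283.9] toolx [-0.992 -0.13  -0.   ] toolz [ 0.  0. -1.] shift [ 0.001 -0.002 -0.064]
turn [-0.      0.0001 -0.0002]
[-0.67870757 -0.30539463 -1.44818359]
side 133 [478.4 277.2 121.2] [[434.7, 233.4, 16.1], [517.5, 310.8, 431.0]] stagez 78.4 286
top 42 [480.8 277.5 116.9] [[467.4, 258.8, 112.8], [505.1, 306.2, 124.6]] stagez 78.2 534
side 118 [478.8 277.9 113.9] [[436.3, 231.9, 16.0], [528.7, 315.7, 435.4]] stagez 78.2 288
```

Call:
arm_command(rows=[[[0,0,0.02],[0,0,0]],[[0,0,0.04],[0,0,0]],[[0,0,0.06],[0,0,0]],[[0,0,0.08],[0,0,0]],[[0,0,0.08],[0,0,0]]])

```text
clock: 15.5
position: [486.4, 286.9, 262.6]
ee_rot: [-0.065, 0.998, -0.001, -0.001]
contact_force: [-0.5, -0.8, -1.7]
gripper_width: 15.3
grasp_force: 58.9
```

```bash
python3 st.py
```

```text
t 15.5 pos [486.4 286.9 262.6] toolx [-0.992 -0.13   0.002] toolz [-0.002 -0.001 -1.   ] shift [-0.001 -0.001 -0.15 ]
turn [-0.0004 -0.0006 -0.0002]
[-0.52877007 -0.78264205 -1.65039516]
side 132 [479.9 277.3 124. ] [[435.0, 234.2, 20.2], [527.8, 318.1, 409.0]] stagez 78.1 287
top 39 [483.3 273.5 117. ] [[467.2, 258.3, 109.4], [505.0, 304.0, 123.2]] stagez 78.1 536
side 126 [479.7 276.7 119.7] [[434.7, 233.3, 15.8], [525.1, 310.6, 414.1]] stagez 78.2 291
```

View pics/st.png

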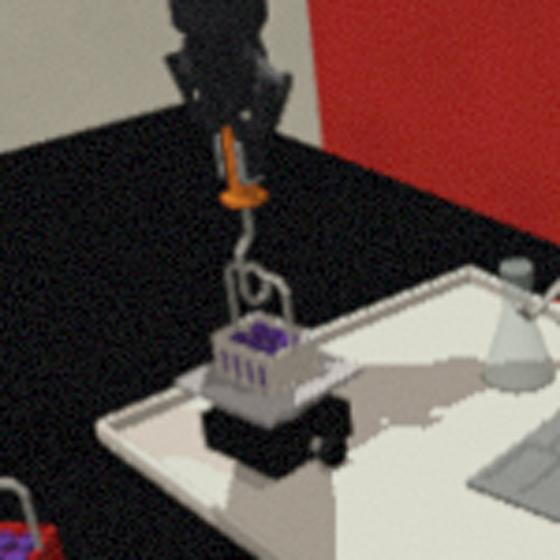

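The basket stands on the platform (crop px (262,355)) with the J clear below the bail. Withdraw along -x.

Call:
arm_command(rows=[[[0.02,0,0],[0,0,0]],[[0.06,0,0],[0,0,0]],[[0.1,0,0],[0,0,0]],[[0.15,0,0],[0,0,0]],[[0.2,0,0],[0,0,0]]])

```text
clock: 16.15
position: [436.0, 280.4, 264.0]
ee_rot: [-0.065, 0.998, 0.0, 0.0]
contact_force: [-0.5, -0.1, -0.6]
gripper_width: 15.1
grasp_force: 58.9
```

Call:
arm_command(rows=[[[0.04,0,0],[0,0,0]],[[0.08,0,0],[0,0,0]],[[0.1,0,-0.04],[0,0,0]],[[0.1,0,-0.1],[0,0,0]],[[0.1,0,-0.14],[0,0,0]]])

```text
clock: 16.65
position: [412.7, 277.8, 300.7]
ee_rot: [-0.065, 0.998, 0.001, 0.001]
contact_force: [-0.2, -0.8, 0.1]
gripper_width: 15.5
grasp_force: 58.9
```

```bash
python3 st.py; python3 -c "
from h import *
go([398,-341.9,289],89.3)"
```

```text
t 16.65 pos [412.7 277.8 300.7] toolx [-0.991 -0.13  -0.002] toolz [ 0.002  0.002 -1.   ] shift [-0.299 -0.003  0.004]
turn [ 0.0004  0.0007 -0.    ]
[-0.17792349 -0.80827148  0.14980122]
side 124 [466.5 274.6 135.8] [[399.3, 234.2, 20.5], [511.2, 311.8, 442.7]] stagez 78.2 285
top 57 [482.2 284.9 116.1] [[467.3, 260.5, 111.4], [505.0, 310.1, 121.3]] stagez 78.2 538
side 136 [470.2 273.5 120.4] [[400.3, 233.1, 14.6], [525.6, 314.4, 457.7]] stagez 78.4 294
t 16.8 pos [412.7 277.8 299.6] toolx [-0.992 -0.13  -0.001] toolz [ 0.001  0.002 -1.   ] shift [ 0.38  -2.45   0.038]
turn [0.0005 0.0004 0.0453]
```

Call:
arm_command(rows=[[[0.015,-0.1,0],[0,0,0]],[[0.045,-0.29,0],[0,0,0]],[[0.074,-0.48,0],[0,0,0]],[[0.104,-0.67,0],[0,0,0]],[[0.133,-0.86,0],[0,0,0]]])

```text
clock: 17.3
position: [406.7, 58.1, 298.2]
ee_rot: [-0.065, 0.998, -0.0, -0.0]
contact_force: [1.7, 0.7, -1.0]
gripper_width: 15.2
grasp_force: 58.9
```

Call:
arm_command(rows=[[[0.03,-0.19,0],[0,0,0]],[[0.06,-0.38,0],[0,0,0]],[[0.09,-0.57,0],[0,0,0]],[[0.118,-0.76,0],[0,0,0]],[[0.147,-0.95,0],[0,0,0]]])

```text
clock: 17.8
position: [401.1, -182.3, 298.4]
ee_rot: [-0.065, 0.998, 0.0, -0.0]
contact_force: [2.4, 0.0, 0.1]
gripper_width: 15.4
grasp_force: 58.9
```

Call:
arm_command(rows=[[[0.03,-0.18,0],[0,0,0.01]],[[0.06,-0.34,0.01],[0,0,0.02]],[[0.08,-0.48,0.02],[0,0,0.03]],[[0.095,-0.58,0.03],[0,0,0.04]],[[0.1,-0.64,0.038],[0,0,0.0453]]])

```text
clock: 18.3
position: [397.2, -343.9, 287.9]
ee_rot: [0.008, 1.0, 0.001, -0.001]
contact_force: [-0.2, 0.2, -1.9]
gripper_width: 15.5
grasp_force: 59.0
```

Call:
arm_command(rows=[[[0,0,0],[0,0,0]],[[0,0,0],[0,0,0]],[[0,0,0],[0,0,0]],[[0,0,0],[0,0,0]]])

```text
clock: 18.7
position: [398.1, -341.3, 289.7]
ee_rot: [0.005, 1.0, -0.0, 0.0]
contact_force: [0.6, -0.3, -1.2]
gripper_width: 15.5
grasp_force: 59.0
```

```bash
python3 -c "
from h import *
go([392,-342,160.5],89.3)
p,d,i,u,v,W=cloud('side')
T=arm.read_state()['position']; q=W-T
m=(np.hypot(q[:,0],q[:,1])<24)&(q[:,2]<0)&(q[:,2]>-125); L=q[m]; L=L[L[:,2].argsort()]
print(L[::4].round(0).astype(int).tolist())"
```

```text
t 18.7 pos [ 398.1 -341.3  289.7] toolx [-1.     0.01  -0.001] toolz [ 0.001 -0.    -1.   ] shift [ 0.025 -0.003  0.517]
turn [-0.      0.0002  0.0006]
[[2, -2, -110], [-4, -4, -109], [-11, -2, -108], [-6, -3, -107], [-1, -1, -107], [9, -1, -105], [-15, -1, -103], [10, -3, -102], [-16, -2, -99], [11, -1, -98], [-16, -1, -97], [15, -1, -95], [-17, -2, -94], [-15, -3, -91], [-17, 1, -87], [-14, -1, -85], [-17, -1, -80], [-13, -2, -77], [-14, -2, -74], [-17, -2, -70], [-17, -2, -67], [-15, -2, -63], [-15, -2, -61], [-13, -2, -60], [-12, -2, -57], [-12, -2, -55], [-10, -2, -54], [-5, -3, -52], [-3, -2, -50], [-5, 0, -48], [-4, 1, -46], [-3, -3, -43], [1, -2, -40], [-3, 0, -37], [-1, -3, -34], [-3, 1, -30], [-4, -17, -18], [-17, -1, -17], [-16, -3, -16], [-11, -13, -16], [-4, -17, -15], [4, -18, -15], [-6, -7, -15], [-17, -1, -14], [1, -11, -14], [10, -11, -14], [-12, -7, -14], [5, -15, -14], [-11, 10, -14], [-11, -4, -14], [-13, -2, -14], [-7, -12, -14], [-15, -9, -14], [-10, 4, -14], [-16, 0, -13], [-13, 7, -13], [-9, -7, -13], [-8, 1, -13], [-2, 13, -13], [13, -11, -13], [-3, -14, -13], [6, -14, -13], [5, -8, -13], [-10, -12, -13], [-10, 2, -13], [-15, -6, -13], [1, -15, -12], [-10, 5, -12], [-7, 0, -11], [4, -8, -10], [-7, -3, -9], [-7, 0, -9], [-6, -8, -8], [-8, 7, -7], [-7, 3, -6], [-6, 1, -5], [-6, -6, -4], [-7, 3, -3], [-8, -2, -2], [-6, -7, -1]]
```

Call:
arm_command(rows=[[[0,0,0.08],[0,0,0]],[[0,0,0.22],[0,0,0]],[[0,-0.002,0.36],[0,0,0]],[[0,-0.004,0.47],[0,0,0]],[[0,-0.004,0.517],[0,0,0]]])

```text
clock: 19.25
position: [396.6, -341.9, 157.7]
ee_rot: [0.006, 1.0, 0.001, -0.002]
contact_force: [-0.5, 0.5, -0.2]
gripper_width: 15.2
grasp_force: 59.0
```

Call:
arm_command(rows=[[[0,0,0],[0,0,0]],[[0,0,0],[0,0,0]],[[0,0,0],[0,0,0]]])

```text
clock: 19.55
position: [399.0, -343.7, 161.9]
ee_rot: [0.006, 1.0, -0.001, 0.002]
contact_force: [0.3, 0.7, -1.5]
gripper_width: 15.3
grasp_force: 59.0
```

```bash
python3 -c "
from h import *
go([458.7,-342.6,160.5],89.3)"
```

```text
t 19.55 pos [ 399.  -343.7  161.9] toolx [-1.     0.011 -0.003] toolz [ 0.003 -0.002 -1.   ] shift [-0.239  0.007  0.007]
turn [-0.0006  0.0011  0.0003]
```

Call:
arm_command(rows=[[[-0.04,0,0],[0,0,0]],[[-0.1,0.001,0],[0,0,0]],[[-0.16,0.002,0],[0,0,0]],[[-0.21,0.002,0],[0,0,0]],[[-0.241,0.002,0],[0,0,0]]])

```text
clock: 20.05
position: [459.9, -343.4, 159.8]
ee_rot: [0.006, 1.0, -0.0, 0.0]
contact_force: [-0.4, -0.5, -1.3]
gripper_width: 15.2
grasp_force: 59.0
```

Call:
arm_command(rows=[[[0,0,0],[0,0,0]],[[0,0,0],[0,0,0]],[[0,0,0],[0,0,0]]])

```text
clock: 20.35
position: [457.6, -343.3, 159.9]
ee_rot: [0.006, 1.0, 0.0, -0.0]
contact_force: [0.3, 0.8, -1.1]
gripper_width: 15.6
grasp_force: 59.0
```

```bash
python3 -c "
from h import *
go([458.7,-342.6,147],89.3)
p,d,i,u,v,W=cloud('side')
cv2.imwrite('pics/r1.png',cv2.resize(p[195:295,275:375],(560,560),interpolation=cv2.INTER_CUBIC))"
```

```text
t 20.35 pos [ 457.6 -343.3  159.9] toolx [-1.     0.012  0.001] toolz [-0.001  0.    -1.   ] shift [-0.005  0.003  0.052]
turn [ 0.0001 -0.0002 -0.    ]
```

View pics/r1.png

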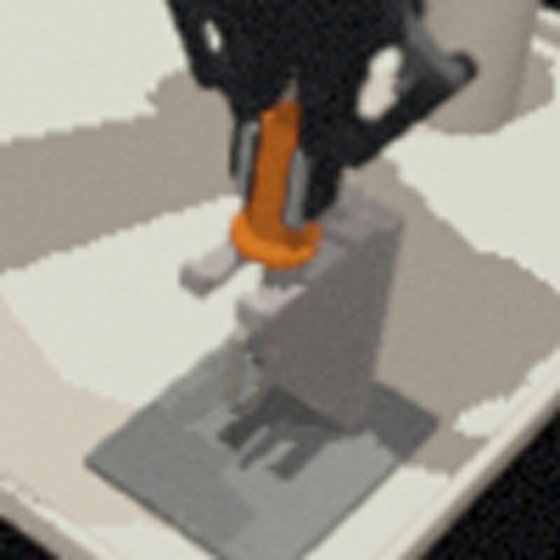

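The flange hovers over the prongs, between the lips (crop px (275,245)). Lower onto the seat.

Call:
arm_command(rows=[[[-0.003,0.002,0.02],[0,0,0]],[[-0.003,0.002,0.035],[0,0,0]],[[-0.003,0.002,0.045],[0,0,0]],[[-0.003,0.002,0.052],[0,0,0]],[[-0.003,0.002,0.052],[0,0,0]]])

```text
clock: 20.9
position: [458.8, -342.9, 146.9]
ee_rot: [0.006, 1.0, 0.0, -0.0]
contact_force: [0.3, 1.8, -1.3]
gripper_width: 15.4
grasp_force: 59.2
```

Call:
arm_command(rows=[[[0,0,0],[0,0,0]],[[0,0,0],[0,0,0]]])

```text
clock: 21.1
position: [458.9, -343.0, 147.1]
ee_rot: [0.006, 1.0, -0.0, 0.0]
contact_force: [-0.2, 0.1, -0.6]
gripper_width: 15.2
grasp_force: 59.2
```

Call:
arm_command(rows=[[[0,0,0.003],[0,0,0]],[[0,0,0.003],[0,0,0]],[[0,0,0.003],[0,0,0]]])

```text
clock: 21.4
position: [459.0, -343.0, 146.7]
ee_rot: [0.006, 1.0, -0.0, 0.0]
contact_force: [-0.6, 1.2, 2.6]
gripper_width: 15.5
grasp_force: 59.4
```

Call:
arm_command(rows=[[[0,0,0],[0,0,0]],[[0,0,0],[0,0,0]],[[0,0,0],[0,0,0]],[[0,0,0],[0,0,0]],[[0,0,0],[0,0,0]]], grip=1)

```text
clock: 21.9
position: [458.8, -342.9, 146.3]
ee_rot: [0.006, 1.0, 0.0, -0.0]
contact_force: [0.8, -0.2, 0.0]
gripper_width: 84.7
grasp_force: 0.0
```

Call:
arm_command(rows=[[[0,0,0],[0,0,0]],[[0,0,0],[0,0,0]],[[0,0,-0.04],[0,0,0]],[[0,0,-0.12],[0,0,0]],[[0,0,-0.24],[0,0,0]]])

```text
clock: 22.4
position: [458.0, -342.5, 206.1]
ee_rot: [0.006, 1.0, 0.001, -0.002]
contact_force: [0.8, 0.3, 0.4]
gripper_width: 85.2
grasp_force: 0.0
```

Call:
arm_command(rows=[[[0,0,-0.1],[0,0,0]],[[0,0,-0.2],[0,0,0]],[[0,0,-0.24],[0,0,0]],[[0,0,-0.24],[0,0,0]],[[0,0,-0.24],[0,0,0]]])

```text
clock: 22.9
position: [458.3, -342.5, 265.3]
ee_rot: [0.006, 1.0, 0.001, -0.001]
contact_force: [-0.3, 0.0, -0.8]
gripper_width: 85.1
grasp_force: 0.0
```

```bash
python3 - <<'E'
from h import *
p,d,i,u,v,W=cloud('wrist')
hsv=cv2.cvtColor(p,cv2.COLOR_BGR2HSV)[v,u].astype(int)
org=(hsv[:,0]>5)&(hsv[:,0]<22)&(hsv[:,1]>170)&(hsv[:,2]>80)&(np.hypot(W[:,0]-455,W[:,1]+340)<60)
for lo,hi in [(125,140),(145,180),(186,200)]:
    q=W[org&(W[:,2]>lo)&(W[:,2]<hi)]; r=cv2.minAreaRect(q[:,:2].astype(np.float32)); print(lo,len(q),np.round(r[0],1),np.round(r[1],1),round(r[2],1),np.median(q[:,2]).round(1))
E
python3 st.py
```

```text
125 690 [ 457.  -342.7] [34.3 30.8] 88.5 133.4
145 225 [ 451.8 -343.2] [15.9  1.2] 89.6 164.5
186 488 [ 459.  -343.2] [15.6 15.5] 88.5 191.2
t 22.95 pos [ 458.1 -342.5  264.8] toolx [-1.     0.012  0.002] toolz [-0.002  0.002 -1.   ] shift [-0.084  2.518 -0.137]
turn [ 0.0006 -0.0007 -0.0455]
[-0.85146385 -0.19673372 -0.29701677]
side 109 [482.  282.   88.9] [[433.6, 231.5, 20.4], [517.6, 321.6, 116.8]] stagez 78.4 285
top 93 [482.4 284.3 115.6] [[464.2, 258.6, 101.9], [504.8, 310.3, 122.3]] stagez 78.1 617
side 111 [479.3 281.5  85.3] [[434.0, 235.6, 17.8], [529.2, 322.3, 117.5]] stagez 78.1 288
```

The hook is back within about 1 mm of where it started and upright. The basket is centred on the platform. Handing in.

```bash
python3 -c "
from bench import arm
print(arm.job_done())"
```

```text
the job is handed in; nothing more can be done
None
```

I handed the job in at about 23 s of the 72 s allowed. The basket stands unhooked on the stage platform, measured within about 5 mm of its centre, and the lifting hook hangs upright and released in its rest, about 1 mm from where it started; the hand-in returned no verdict.

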